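# Temperature check and cover the muffin crocks

## Task

Check the temperature of the muffin in every crock on the counter, oldest batch first: red, then yellow, then blue (some may be missing). For each, hold the thermometer with its lens about 10 cm from the middle of the open muffin's top, aimed straight at it, steadily for three seconds. After the last reading press the green log button right down. When you are finished, the thermometer must stand upright in the middle of its pad and every crock must be closed with a lid sitting level and fully seated; leave the other things on the counter where they are.

Things in the scene. Friction and masses are not known exactly. Their poses are not given: they have to be found in the camera images.
- crock_red: white ceramic crock with a red band and a red paper liner, a muffin fixed inside; outside diameter 110, height 80, inside diameter 98, 0.7 kg, loose. Origin: centre of its underside, z up. May be absent.
- crock_yellow: white ceramic crock with a yellow band and a yellow paper liner, a muffin fixed inside; outside diameter 110, height 80, inside diameter 98, 0.7 kg, loose. Origin: centre of its underside, z up. May be absent.
- crock_blue: white ceramic crock with a blue band and a blue paper liner, a muffin fixed inside; outside diameter 110, height 80, inside diameter 98, 0.7 kg, loose. Origin: centre of its underside, z up. May be absent.
- muffin_red (a point): middle of the muffin's top in the red crock, on the crock's axis 62 above its underside (18 below the rim); the muffin is 72 across
- muffin_yellow (a point): middle of the muffin's top in the yellow crock, on the crock's axis 62 above its underside (18 below the rim); the muffin is 72 across
- muffin_blue (a point): middle of the muffin's top in the blue crock, on the crock's axis 62 above its underside (18 below the rim); the muffin is 72 across
- lid_a: loose round metal lid, 0.2 kg; all three alike, any fits any crock. From below: cork plug dia 86, 8 high; disc dia 120, 6 thick; upright black knob dia 28, 34 high on the axis (14 to 48 above the origin). Origin: centre of the plug's underside, z up. Starts plug down on the counter. Seated, plug inside the crock and disc on the rim, its origin is 72 above the crock's underside.
- lid_b: loose round metal lid, 0.2 kg; all three alike, any fits any crock. From below: cork plug dia 86, 8 high; disc dia 120, 6 thick; upright black knob dia 28, 34 high on the axis (14 to 48 above the origin). Origin: centre of the plug's underside, z up. Starts plug down on the counter. Seated, plug inside the crock and disc on the rim, its origin is 72 above the crock's underside.
- lid_c: loose round metal lid, 0.2 kg; all three alike, any fits any crock. From below: cork plug dia 86, 8 high; disc dia 120, 6 thick; upright black knob dia 28, 34 high on the axis (14 to 48 above the origin). Origin: centre of the plug's underside, z up. Starts plug down on the counter. Seated, plug inside the crock and disc on the rim, its origin is 72 above the crock's underside.
- thermo: hand-held infrared thermometer, orange and black, 0.35 kg, standing on its black base (130 x by 60 y by 24 high). Origin: centre of the base's underside; x towards the nose, z up. Two posts at x -50 and +50 (22 thick) carry a level handle; from the handle's front a barrel 40 thick slopes 45 degrees forward and down to the lens.
- handle (a point): middle of the thermometer's level orange handle, 100 straight above the thermometer's origin; the handle is 130 (x) by 36 (y) by 28 high and is free between the posts
- lens (a point): centre of the lens on the thermometer's nose, at x 94.5, y 0, z 42.5 mm in the thermometer's frame. Its x axis is the line of sight: 45 degrees below the thermometer's x axis (forward and down when the thermometer is upright); its y axis is the thermometer's y axis.
- pad: flat dark grey pad on which the thermometer belongs, 160 (x) by 100 (y), 4 thick, fixed to the counter. Origin: centre of its underside.
- log_top (a point): centre of the top of the round green push button (diameter 40) of the temperature log, in a low black housing fixed to the counter; the button is pushed straight down
- log (a joint): travel of the log button in m: 0 released, 0.006 fully down; a spring that takes 5 N to push right down and returns it
- jam_jar: low jam jar with red cap, diameter 48, height 60, bystander. Origin: centre of its underside.
- bun: loose sugar-topped bun, diameter 72, height 45, bystander. Origin: centre of its underside.
- syrup: syrup bottle, diameter 60, height 170, bystander. Origin: centre of its underside.
- mug: blue mug, diameter 80, height 90, bystander. Origin: centre of its underside.
- spatula: spatula lying flat at one side, about 280 long, bystander.
- sugar: sugar can, diameter 60, height 100, bystander. Origin: centre of its underside.
- biscuit_tray: dark wooden board 150 by 100 with biscuits, about 40 high over all, fixed, bystander. Origin: centre of its underside.
Mind the look-alikes: they are no part of the job. There is more than one size of the crock_yellow; the one meant has the size given above.

How it is judged (in metres and radians):
On the way, in this order (a step that is already met when the one before it is completed fails the run):
1. the thermometer is held still, aimed at the middle of the open red crock's muffin (within 16 mm across, lens 55 to 160 mm away) for 3 s (x of muffin_red in the frame of lens between 0.055 and 0.16 m and y of muffin_red in the frame of lens between -0.016 and 0.016 m and z of muffin_red in the frame of lens between -0.016 and 0.016 m and distance between each of lid_a, lid_b, lid_c and crock_red above 0.1 m), for 3 s.
2. the thermometer is held still, aimed at the middle of the open yellow crock's muffin (within 16 mm across, lens 55 to 160 mm away) for 3 s (x of muffin_yellow in the frame of lens between 0.055 and 0.16 m and y of muffin_yellow in the frame of lens between -0.016 and 0.016 m and z of muffin_yellow in the frame of lens between -0.016 and 0.016 m and distance between each of lid_a, lid_b, lid_c and crock_yellow above 0.1 m), for 3 s.
3. the thermometer is held still, aimed at the middle of the open blue crock's muffin (within 16 mm across, lens 55 to 160 mm away) for 3 s (x of muffin_blue in the frame of lens between 0.055 and 0.16 m and y of muffin_blue in the frame of lens between -0.016 and 0.016 m and z of muffin_blue in the frame of lens between -0.016 and 0.016 m and distance between each of lid_a, lid_b, lid_c and crock_blue above 0.1 m), for 3 s.
4. the log button is pressed down (value of joint log above 0.004 m), for 0.1 s.
At the end, for the whole second after the job is handed in: Every crock present stands upright and has a lid on it, centred within 10 mm, plug inside and disc on the rim (within 3.5 mm of fully down), level within 0.06 rad; the thermometer stands upright on its pad, its origin within 40 mm of the pad's centre; all at rest (((horizontal distance between lid_a and crock_red below 0.01 m and z of lid_a in the frame of crock_red between 0.068 and 0.0755 m and angle between lid_a's own z axis and vertical below 0.06 rad and linear speed of lid_a below 0.02 m/s) or (horizontal distance between lid_b and crock_red below 0.01 m and z of lid_b in the frame of crock_red between 0.068 and 0.0755 m and angle between lid_b's own z axis and vertical below 0.06 rad and linear speed of lid_b below 0.02 m/s) or (horizontal distance between lid_c and crock_red below 0.01 m and z of lid_c in the frame of crock_red between 0.068 and 0.0755 m and angle between lid_c's own z axis and vertical below 0.06 rad and linear speed of lid_c below 0.02 m/s)) and ((horizontal distance between lid_a and crock_yellow below 0.01 m and z of lid_a in the frame of crock_yellow between 0.068 and 0.0755 m and angle between lid_a's own z axis and vertical below 0.06 rad and linear speed of lid_a below 0.02 m/s) or (horizontal distance between lid_b and crock_yellow below 0.01 m and z of lid_b in the frame of crock_yellow between 0.068 and 0.0755 m and angle between lid_b's own z axis and vertical below 0.06 rad and linear speed of lid_b below 0.02 m/s) or (horizontal distance between lid_c and crock_yellow below 0.01 m and z of lid_c in the frame of crock_yellow between 0.068 and 0.0755 m and angle between lid_c's own z axis and vertical below 0.06 rad and linear speed of lid_c below 0.02 m/s)) and ((horizontal distance between lid_a and crock_blue below 0.01 m and z of lid_a in the frame of crock_blue between 0.068 and 0.0755 m and angle between lid_a's own z axis and vertical below 0.06 rad and linear speed of lid_a below 0.02 m/s) or (horizontal distance between lid_b and crock_blue below 0.01 m and z of lid_b in the frame of crock_blue between 0.068 and 0.0755 m and angle between lid_b's own z axis and vertical below 0.06 rad and linear speed of lid_b below 0.02 m/s) or (horizontal distance between lid_c and crock_blue below 0.01 m and z of lid_c in the frame of crock_blue between 0.068 and 0.0755 m and angle between lid_c's own z axis and vertical below 0.06 rad and linear speed of lid_c below 0.02 m/s)) and angle between each of crock_red, crock_yellow, crock_blue, thermo's own z axis and vertical below 0.08 rad and horizontal distance between thermo and pad below 0.04 m and height (world z) of thermo between 0.0015 and 0.009 m and linear speed of thermo below 0.02 m/s); the robot touches nothing.
It fails at once if a bystander is moved more than 5 cm (distance of any of jam_jar, bun, syrup, mug, spatula, sugar from where it was at the start of the episode above 0.05 m).
It fails at once if a crock is tipped over (angle between any of crock_red, crock_yellow, crock_blue's own z axis and vertical above 0.5 rad).
Of crock_red, crock_yellow, crock_blue only 2 to 3 are there at a start; the rules pass over those that are not, and their reading is None.
At some moment in a run one of lid_a, lid_b, lid_c, thermo may be knocked a few centimetres aside while the robot is not near it.
It also fails if it takes over 210 s, if anything falls off the work surface, if the arm or the gripper's body presses on something with over 40 N, if the wrist force passes 120 N, or if a joint passes its speed limit or range.

## Robot

A 7-joint arm with a two-finger parallel gripper is mounted at the origin on the work surface. World frame = base frame: x ahead of the robot, y to its left, z up, the work surface at z = 0. Lengths are in mm, angles in rad, forces in N, time in s.
With the tool pointing down it reaches from about 400 to 875 mm from the base axis. Payload 4.4 kg.
Tool frame: the origin (TCP) lies midway between the tips of the shut fingers; the grasp point (between the pads) lies 19 mm behind it; z points along the fingers, y is the direction in which the jaws open and shut (so a half turn about z gives the same grasp; the last joint's range is limited). The gripper opens to 85 mm and grips with 20 to 120 N. Pads are 22 mm wide; open, the fingers measure 114 mm over their backs; the gripper's body (76 mm by 85 mm) begins 54 mm behind the grasp point. The pads swing forward as they close: fully open they stand 13 mm farther back than shut.
Start: joints at [-1.237, 0.628, 0.038, 1.517, -0.027, 0.996, -0.02], TCP at [252.98, 598.764, 231.313] pointing down, gripper open.
Joint ranges: [-3.06, 3.06], [-0.37, 2.12], [-1.25, 1.32], [0.18, 2.47], [-1.1, 4.24], [0.23, 1.98], [-2.94, 2.94]. Speed limits (rad/s): [2.57, 2.57, 3.14, 3.14, 3.14, 3.14, 3.14].

## Interface

Orientations are given as [roll, pitch, yaw] about the fixed x, y, z axes, in that order (R = Rz(yaw) Ry(pitch) Rx(roll)).
In Python, from cell import * gives the robot as it stands. The module is installed in compiled form; this text tells all that it offers.
- The arm moves only by the tool move_arm, never from a script. Its argument "series" is a list of rows, each a list of 2 entries, a list of its own where there are three numbers: the shift along the tool's x, y, z in m, then the turn about the tool's z in rad. In form: [[[x, y, z], yaw], ...]. A call has 1 to 5 rows; each row is the pose to reach, as a shift and turn from the pose measured when the call began, along the tool's axes at that moment; what a row does not reach only later rows make up. A row lasts 1/8 s, in which the tool goes at most 62.5 mm and 10.7 degrees, less where a joint would pass 70% of its speed; a pose out of reach is approached as far as the arm can. A call with a gripper value outside its range is refused whole. "claw" is the opening, from 0 (shut) to 1 (fully open), set as the call begins (left out, the last holds). The fingers move at their own pace and stop on an object; the grip force is fixed at half the most. Time passes only in rows, so rows that repeat a pose let the fingers close. It gives the time, the measured TCP pose, the force and the opening at its end, in the units of the state.
- read_state(): the state, without advancing time (a new reading comes with each control period).
- get_image(name): name is "side" or "top"; returns the picture (384x512x3 uint8, blue, green, red); there is no depth.
- camera_model(name): a dict with "fov_y" (degrees; the focal length in pixels is half the picture's height over the tangent of half this angle, whatever the lens; pixels are square), "cx", "cy" (the principal point, pixels), "pose" (4x4, takes a point from camera to world coordinates). Camera axes: x right, y down, z forward; pixel columns grow to the right and rows downward; lengths in mm; the calibration is good to about 2 mm. A picture is of the moment at which its call begins. camera_model takes no time and is no camera call.
- finish_job(): hands the job in, once; it reports no verdict.
The state is a dict: "clock": time; "qpos": joint angles; "qd": joint speeds; "tau": joint torques, N m; "eef_pos": TCP position; "tool_rot": TCP orientation; "force": force on the tool from outside, world axes, zero at the start; "torque": the same for the moment, N m; "width": finger opening in mm.
Only numpy, scipy, OpenCV 4.12 (cv2) and the standard library are available. Lean on these libraries where they do the work, as an engineer would, in place of code of your own. Each camera call takes 0.05 s, during which the arm holds its last target. There are 200 camera calls.

## Working session

There is one attempt and no reset: what is moved stays moved. The work goes in short steps, Python scripts to look and compute and a tool call to move; the robot and the scene stay as the last step left them, time stands still between calls to the robot, and variables do not carry over. Pictures are saved under pics/ and viewed, about 12 in all and at most 16, crops included, and the job is handed in when it is done.

Besides the shell and the picture viewer there is one more tool, called as name(argument=value, ...) on one line, values as JSON. move_arm: Moves the arm, as the interface text tells. Its arguments: {"type":"object","properties":{"series":{"type":"array"},"claw":{"type":"number"}},"required":["series"]}

```bash
mkdir -p pics; cat > h.py <<'E'
from cell import *
import numpy as np, cv2
from scipy.spatial.transform import Rotation as R
def cam(n):
    m=camera_model(n); f=192/np.tan(np.radians(m["fov_y"])/2); return f,m["cx"],m["cy"],np.array(m["pose"])
def px2w(n,u,v,z):
    f,cx,cy,P=cam(n); d=P[:3,:3]@np.array([(u-cx)/f,(v-cy)/f,1]); o=P[:3,3]
    return (o+d*(z-o[2])/d[2]).round(1)
def w2px(n,p):
    f,cx,cy,P=cam(n); q=P[:3,:3].T@(np.array(p)-P[:3,3]); return (round(cx+f*q[0]/q[2],1),round(cy+f*q[1]/q[2],1))
E
python3 - <<'E'
from h import *
s=read_state(); print(s)
for n in("top","side"):
    cv2.imwrite(f"pics/{n}0.png",cv2.resize(get_image(n),(800,600),interpolation=cv2.INTER_CUBIC)); m=camera_model(n);print(m)
E
```

```text
{'clock': 0.0, 'qpos': array([-1.23680207,  0.62934349,  0.03845084,  1.51834884, -0.02701859,
        0.99628175, -0.02001788]), 'qd': array([ 0.0004651 , -0.00192805,  0.00056001, -0.00115343, -0.00075226,
        0.00037051, -0.00187011]), 'tau': array([-1.42239730e-05, -5.63417780e+01,  1.22661106e+00, -1.93443471e+01,
        1.11174028e-02,  1.09134571e-02,  6.64067286e-06]), 'eef_pos': array([252.73439599, 598.1926966 , 230.39706858]), 'tool_rot': array([-3.13972940e+00,  1.36474122e-05,  2.74176365e+00]), 'force': array([-0.26100402, -0.19146847,  0.20863492]), 'torque': array([-0.03647362, -0.05297704,  0.02354585]), 'width': 85.49536449503933}
{'fov_y': 49.59671299325183, 'cx': 255.4505392003912, 'cy': 195.03358099783756, 'pose': array([[ 2.29082248e-02, -9.82984024e-01,  1.82257020e-01,
         3.27246182e+02],
       [-9.99617257e-01, -1.96933756e-02,  1.94296123e-02,
        -3.23605029e+00],
       [-1.55097426e-02, -1.82632360e-01, -9.83058935e-01,
         1.30293575e+03],
       [ 0.00000000e+00,  0.00000000e+00,  0.00000000e+00,
         1.00000000e+00]])}
{'fov_y': 45.87034360355084, 'cx': 260.6993495707351, 'cy': 181.9499457594883, 'pose': array([[ 8.21786539e-01, -3.59663006e-01,  4.41938238e-01,
        -2.45794286e+02],
       [-5.69753480e-01, -5.28101603e-01,  6.29674256e-01,
        -1.10322392e+03],
       [ 6.91775570e-03, -7.69253677e-01, -6.38906038e-01,
         1.20189503e+03],
       [ 0.00000000e+00,  0.00000000e+00,  0.00000000e+00,
         1.00000000e+00]])}
```

View pics/top0.png

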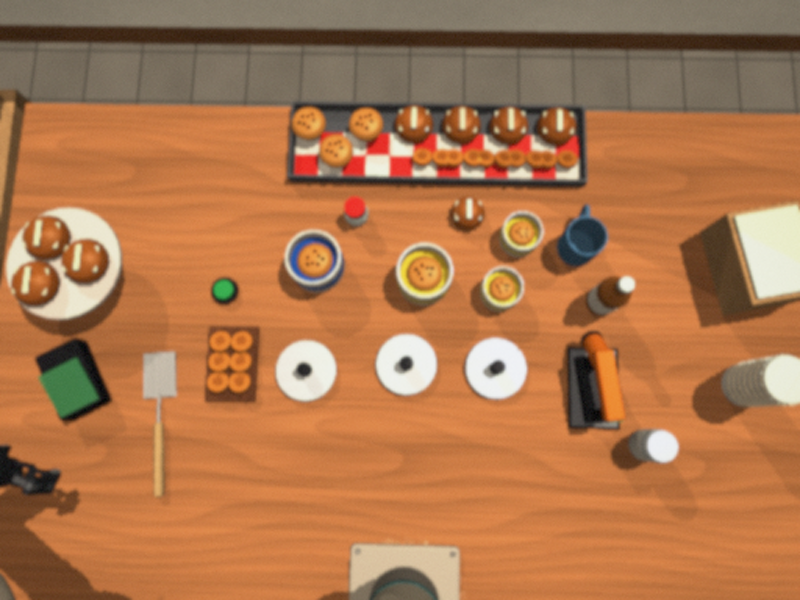

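View pics/side0.png

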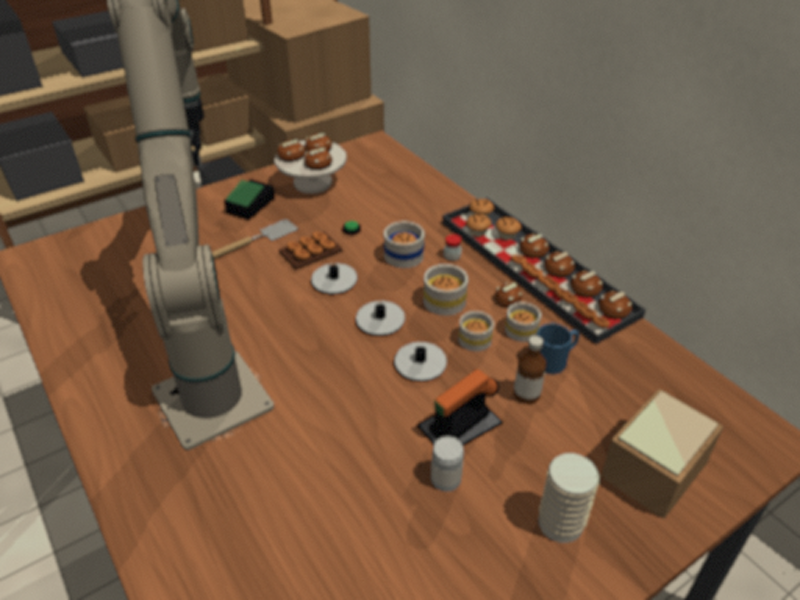

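The top view shows a blue crock at (314,259), three lids at (306,370), (406,364) and (496,368), the thermometer at (595,385) with its nose pointing away from the robot, and the log button at (224,290). I see no red crock. There are three yellow candidates: (425,272), (522,233) and (503,288). The first looks about as wide as the blue crock, so it fits the description. I'll measure it and confirm in a crop.

```bash
python3 - <<'E'
from h import *
im=get_image("top"); big=cv2.resize(im[120:290,120:420],None,fx=2.6,fy=2.6,interpolation=cv2.INTER_CUBIC); cv2.imwrite("pics/crop1.png",big)
hsv=cv2.cvtColor(im,cv2.COLOR_BGR2HSV)
def blobs(mask,name,z,amin=60):
    n,l,st,c=cv2.connectedComponentsWithStats(mask.astype(np.uint8)*255)
    for i in range(1,n):
        if st[i,4]>amin:
            h=cv2.convexHull(np.argwhere(l==i)[:,::-1].astype(np.int32)); 
            if len(h)<5: continue
            (x,y),ax,a=cv2.fitEllipse(h); x2,y2,w,hh=st[i,:4]
            A=px2w("top",x2,y,z);B=px2w("top",x2+w,y,z)
            print(name,(round(x,1),round(y,1)),np.round(ax,1),"w",px2w("top",x,y,z)[:2],"diam",np.linalg.norm(A-B).round(0),st[i,4],c[i].round(1))
H,S,V=[hsv[...,i].astype(int) for i in range(3)]
white=(S<60)&(V>130)
blobs(white,"white z14",14); blobs(white,"white z80",80)
blobs((H>20)&(H<34)&(S>120)&(V>100),"yellow80",80,30)
blobs((H>45)&(H<75)&(S>120)&(V>80),"green20",20,30)
blobs((V<55),"black z48",48,15)
o=((H>5)&(H<14)&(S>215)&(V>120)); o[:,:360]=0;o[:210]=0;o[280:]=0;o[:,410:]=0
blobs(o,"orange114",114,60)
E
```

```text
white z14 (258.6, 8.3) [ 27.8 423.6] w [1219.9   26.4] diam 1343.0 5784 [259.1   8.8]
white z14 (224.3, 91.0) [ 9.6 20.1] w [914.5 133.4] diam 43.0 63 [227.9  92.9]
white z14 (254.3, 92.5) [12.6 19.5] w [910.9  34. ] diam 46.0 134 [255.3  93.1]
white z14 (318.4, 86.8) [13.7 20.8] w [ 934.2 -177.5] diam 40.0 63 [314.8  92. ]
white z14 (195.5, 94.9) [11.8 15.4] w [899.4 228.3] diam 53.0 104 [195.7  94. ]
white z14 (241.9, 106.5) [15.4 19.1] w [861.3  73.7] diam 49.0 195 [241.3 106.4]
white z14 (271.0, 112.6) [13.8 19.5] w [841.5 -22.5] diam 49.0 98 [271.5 109.9]
white z14 (364.9, 109.9) [10.3 21.3] w [ 856.1 -328.6] diam 46.0 105 [364. 111.]
white z14 (301.9, 110.4) [ 8.4 16.1] w [ 850.9 -123.3] diam 49.0 89 [301.9 110.6]
white z14 (332.5, 111.7) [10.8 14.1] w [ 848.1 -223.2] diam 46.0 94 [332.5 110.9]
white z14 (493.8, 155.1) [42.3 79.6] w [ 710.7 -733.4] diam 129.0 1902 [493.9 159.8]
white z14 (41.2, 168.3) [67.7 72.9] w [640. 714.] diam 188.0 1486 [ 53.  171.1]
white z14 (13.1, 164.3) [15.6 35.5] w [651.6 807. ] diam 55.0 221 [ 10.8 163.6]
white z14 (200.1, 165.0) [34.5 36. ] w [660
[... 3485 characters left out ...]
2.3) [ 4.7 11.2] w [ 703.3 -370.3] diam 19.0 31 [382.5 152.4]
black z48 (145.0, 187.2) [ 9.6 13.3] w [577.9 363.9] diam 28.0 20 [147.2 189.6]
black z48 (46.1, 243.0) [44.3 53.5] w [399.5 652.8] diam 141.0 615 [ 49.  236.7]
black z48 (375.3, 249.7) [15.7 48.6] w [ 401.2 -340.1] diam 54.0 433 [374.9 249.5]
black z48 (258.6, 232.5) [3.3 5.2] w [444.9   9.3] diam 12.0 16 [258.6 232.7]
black z48 (194.0, 236.3) [5.1 6.4] w [429.2 204.5] diam 21.0 30 [194.  236.3]
black z48 (2.8, 298.1) [24. 25.] w [234.3 763.3] diam 48.0 230 [  5.1 299.1]
black z48 (24.9, 306.1) [19.9 24.2] w [213.  694.2] diam 66.0 218 [ 25.7 307.7]
orange114 (380.6, 221.6) [10.4 16.2] w [ 477.6 -339.8] diam 34.0 87 [379.9 220.1]
```

View pics/crop1.png

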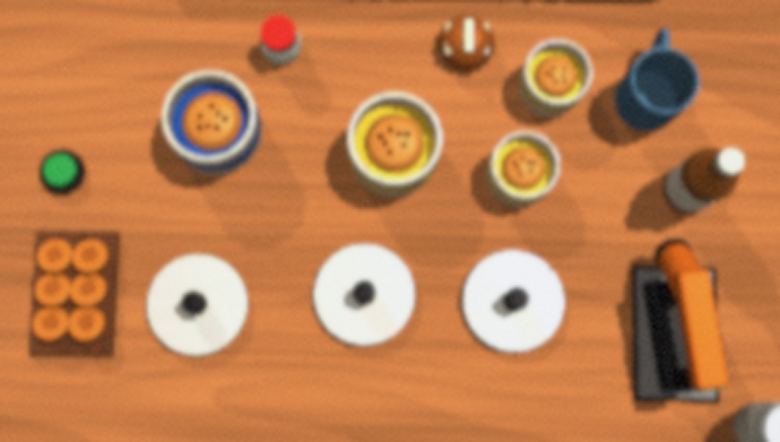

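The crop confirms it. The yellow crock at crop (395,140) has a rim 109 mm across, like the blue one at 110 mm, while the two smaller yellow ones measure about 75 mm. No red crock is present. The handle's top runs from about crop (695,275) to (709,389).

```bash
cat >> h.py <<'E'
def goto(xyz,yaw=None):
    s=read_state(); r=R.from_euler("xyz",s["tool_rot"]); d=r.inv().apply(np.array(xyz)-s["eef_pos"])/1000
    t=0
    if yaw is not None: t=-(yaw-s["tool_rot"][2]); t=(t+np.pi/2)%np.pi-np.pi/2
    print("shift",d.round(4),"turn",round(t,3),"dist",np.linalg.norm(d).round(3),"q",s["qpos"].round(2),"t",s["clock"])
E
python3 - <<'E'
from h import *
c=lambda u,v:(120+u/2.6,120+v/2.6)
P=[px2w("top",*c(*p),118) for p in((683,277),(710,277),(723,387),(697,390))]; print(P)
P=np.array(P); f=(P[0]+P[1])/2; b=(P[2]+P[3])/2; print((f+b)/2, f-b, np.degrees(np.arctan2((f-b)[1],(f-b)[0])))
for p in((633,266),(716,268),(718,402),(635,402)): print(px2w("top",*c(*p),4))
goto([440,-330,300],np.radians(8))
E
```

```text
[array([ 463. , -344.1,  118. ]), array([ 463.6, -373.5,  118. ]), array([ 345.3, -383. ,  118. ]), array([ 341.5, -355.1,  118. ])]
[ 403.35  -363.925  118.   ] [119.9   10.25   0.  ] 4.886216236478381
[ 488.1 -317.5    4. ]
[ 487.7 -416.7    4. ]
[ 329.5 -413.     4. ]
[ 327.3 -315.9    4. ]
shift [-0.5338 -0.7824 -0.0683] turn -0.539 dist 0.95 q [-1.24  0.63  0.04  1.52 -0.03  1.   -0.02] t 0.15
```

```bash
python3 - <<'E'
from h import *
goto([480,300,330],np.radians(5))
E
```

```text
shift [-0.3254 -0.1865 -0.0991] turn -0.487 dist 0.388 q [-1.24  0.63  0.04  1.52 -0.03  1.   -0.02] t 0.15
```

move_arm(series=[[[-0.05,-0.025,-0.02],-0.1],[[-0.1,-0.05,-0.04],-0.2],[[-0.15,-0.08,-0.06],-0.3],[[-0.2,-0.11,-0.08],-0.4],[[-0.25,-0.14,-0.1],-0.48]])

```text
clock: 0.78
eef_pos: [429.5, 370.4, 331.3]
tool_rot: [-3.14, -0.001, -3.059]
force: [1.7, 0.7, -1.0]
width: 85.7
```

```bash
python3 - <<'E'
from h import *
goto([480,-20,330],np.radians(5)); print(read_state()["eef_pos"],read_state()["tool_rot"])
E
```

```text
shift [-0.018  -0.3932  0.0019] turn -0.004 dist 0.394 q [-0.72  0.41 -0.07  1.61  0.03  1.12  0.86] t 0.775
[429.50702926 370.37749045 331.28748731] [-3.14008946e+00 -7.80677214e-04 -3.05860043e+00]
```

move_arm(series=[[[-0.01,-0.06,0],0],[[-0.02,-0.12,0],0],[[-0.02,-0.18,0],0],[[-0.02,-0.24,0],0],[[-0.02,-0.3,0],0]])

```text
clock: 1.4
eef_pos: [474.1, 71.1, 331.7]
tool_rot: [-3.14, -0.001, -3.059]
force: [1.1, 0.1, -0.3]
width: 85.5
```

move_arm(series=[[[0,-0.06,0],0],[[0,-0.12,0],0],[[0.01,-0.18,0],0],[[0.03,-0.24,0],0],[[0.04,-0.3,0],0]])

```text
clock: 2.02
eef_pos: [458.1, -232.9, 332.2]
tool_rot: [-3.14, -0.001, -3.059]
force: [1.3, 0.6, -0.2]
width: 85.6
```

```bash
python3 - <<'E'
from h import *
goto([403,-364,200],np.radians(5)); print(read_state()["eef_pos"])
E
```

```text
shift [ 0.0657 -0.1259  0.1324] turn -0.004 dist 0.194 q [ 0.29  0.33  0.16  1.75 -0.06  1.07  2.13] t 2.025
[ 458.13667548 -232.93587211  332.21809182]
```

move_arm(series=[[[0.02,-0.04,0.02],0],[[0.04,-0.08,0.04],0],[[0.06,-0.12,0.06],0],[[0.066,-0.126,0.1],0],[[0.066,-0.126,0.132],0]], claw=1)

```text
clock: 2.65
eef_pos: [401.3, -365.1, 198.9]
tool_rot: [-3.141, -0.002, -3.061]
force: [-0.3, -0.9, -0.3]
width: 85.4
```

```bash
python3 - <<'E'
from h import *
goto([403,-364,85],np.radians(5)); print(read_state()["eef_pos"])
a=get_image("top")[190:300,320:450];b=get_image("side")[220:310,250:360]
a=cv2.resize(a,(520,440),interpolation=cv2.INTER_CUBIC);cv2.imwrite("pics/a1.png",a)
cv2.imwrite("pics/b1.png",cv2.resize(b,(550,450),interpolation=cv2.INTER_CUBIC))
print([w2px("side",p) for p in([403,-364,118],[403,-346,90],[468,-358,90],[338,-370,118])])
E
```

```text
shift [-0.002   0.001   0.1139] turn -0.007 dist 0.114 q [ 0.57  0.52  0.17  1.86 -0.12  0.77  2.46] t 2.65
[ 401.29550237 -365.06556213  198.92438455]
[(np.float64(293.5), np.float64(247.9)), (np.float64(289.7), np.float64(250.3)), (np.float64(307.5), np.float64(244.2)), (np.float64(278.2), np.float64(258.0))]
```

View pics/b1.png

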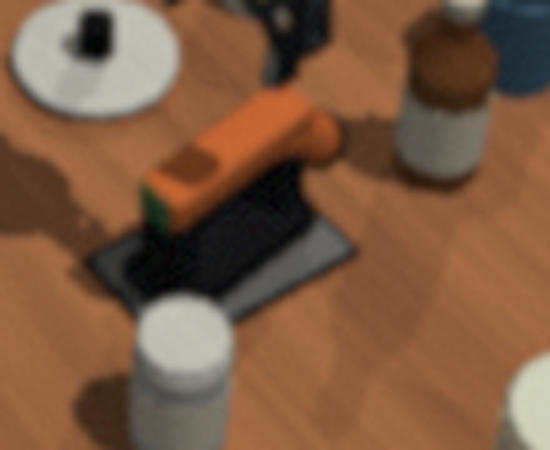

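The side crop shows the handle's top centre at crop (232,145), which is pixel (296,249). My estimate predicted (293.5,248), so they agree to within 1 cm. The base stands on the pad. Descending and gripping.

move_arm(series=[[[-0.002,0.001,0.03],0],[[-0.002,0.001,0.06],0],[[-0.002,0.001,0.09],0],[[-0.002,0.001,0.114],0],[[-0.002,0.001,0.114],0]])

```text
clock: 3.38
eef_pos: [401.6, -360.3, 82.9]
tool_rot: [3.136, -0.007, -3.059]
force: [-0.6, -1.0, 1.6]
width: 85.8
```

move_arm(series=[[[0,0,0],0],[[0,0,0],0],[[0,0,0],0],[[0,0,0],0],[[0,0,0],0]], claw=0)

```text
clock: 4.0
eef_pos: [402.6, -361.7, 84.2]
tool_rot: [3.139, -0.005, -3.059]
force: [-0.2, -1.6, 6.5]
width: 35.7
```

move_arm(series=[[[0,0,0],0],[[0,0,0],0],[[0,0,-0.02],0],[[0,0,-0.05],0],[[0,0,-0.09],0]])

```text
clock: 4.62
eef_pos: [401.8, -360.5, 173.6]
tool_rot: [3.135, -0.008, -3.059]
force: [0.5, 0.1, -3.0]
width: 35.7
```

```bash
python3 - <<'E'
from h import *
s=read_state();print(s["eef_pos"],s["tool_rot"],s["force"],s["torque"],s["width"])
b=get_image("side")[170:320,240:400]
cv2.imwrite("pics/b2.png",cv2.resize(b,(640,600),interpolation=cv2.INTER_CUBIC))
E
```

```text
[ 401.83064371 -360.52453048  173.62325189] [ 3.13532146 -0.00836842 -3.05866121] [ 0.50757247  0.10611384 -3.0131141 ] [-0.04067851 -0.09312902  0.04792777] 35.65696859684448
```

View pics/b2.png

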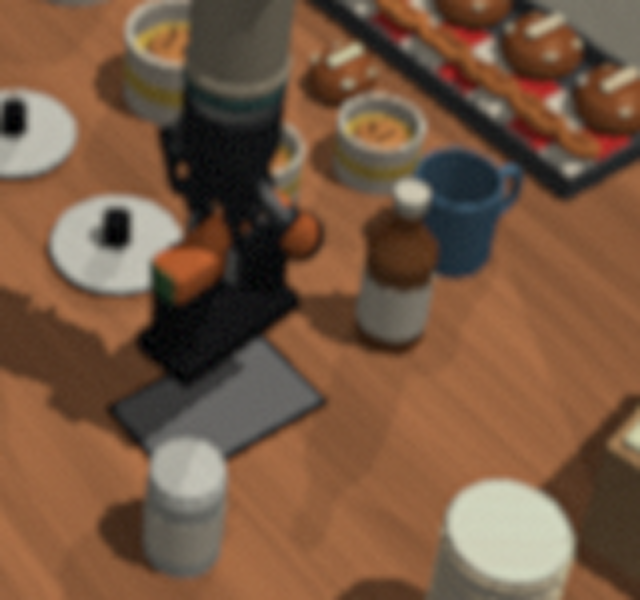

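The thermometer is gripped and lifted level. The base's underside corners are at crop (140,345), (188,384) and (298,305).

```bash
python3 - <<'E'
from h import *
s=read_state(); z=93.6
P={}
for k,(u,v) in dict(RL=(140,346),RR=(188,385),FR=(298,305)).items(): P[k]=px2w("side",240+u/4,170+v/4,z); print(k,P[k])
print("yaw",np.degrees(np.arctan2(*(P["FR"]-P["RR"])[[1,0]])),np.linalg.norm(P["FR"]-P["RR"]),np.linalg.norm(P["RL"]-P["RR"]), "centre",(P["RL"]+P["FR"])/2,"eef",s["eef_pos"])
for q in((325,400),(112,410),(262,340)): print("pad",px2w("side",240+q[0]/4,170+q[1]/4,4))
E
```

```text
RL [ 346.3 -342.8   93.6]
RR [ 353.8 -396.1   93.6]
FR [ 478.7 -380.4   93.6]
yaw 7.1645345667550835 125.88288207695277 53.825087087714046 centre [ 412.5 -361.6   93.6] eef [ 404.24207256 -362.95634881  178.98581983]
pad [ 487.3 -416.7    4. ]
pad [ 333.9 -324.4    4. ]
pad [ 485.4 -335.5    4. ]
```

```bash
python3 - <<'E'
from h import *
goto([449.2,-39.8,174])
E
```

```text
shift [-0.0714  0.3184  0.0048] turn 0 dist 0.326 q [ 0.57  0.55  0.17  1.88 -0.13  0.73  2.46] t 4.675
```

move_arm(series=[[[-0.01,0.04,0],0],[[-0.02,0.09,0],0],[[-0.035,0.15,0],0],[[-0.05,0.21,0],0],[[-0.06,0.26,0],0]])

```text
clock: 5.3
eef_pos: [442.1, -96.0, 178.3]
tool_rot: [3.141, -0.003, -3.057]
force: [0.9, -0.3, -3.9]
width: 35.5
```

```bash
python3 - <<'E'
from h import *
goto([449.2,-39.8,174],0.0826)
E
```

```text
shift [-0.0118  0.0554  0.0043] turn 0.002 dist 0.057 q [ 0.02  0.44  0.19  2.11 -0.14  0.61  1.96] t 5.3
```

move_arm(series=[[[-0.006,0.025,0],0],[[-0.01,0.045,0.002],0],[[-0.012,0.055,0.004],0],[[-0.012,0.055,0.004],0],[[-0.012,0.055,0.004],0]])

```text
clock: 5.92
eef_pos: [449.2, -41.3, 174.2]
tool_rot: [3.141, -0.003, -3.059]
force: [0.0, -0.7, -3.5]
width: 35.7
```

```bash
python3 - <<'E'
from h import *
goto([449.2,-39.8,174],0.0826)
s=read_state();print(s["eef_pos"],s["tool_rot"])
e=s["eef_pos"]; r=R.from_euler("xyz",s["tool_rot"])
# thermo pose guess: origin = TCP + 4 fwd -80 z
n=-r.as_matrix()[:,0]; yv=np.array([-n[1],n[0],0])
o=e+4*n+np.array([0,0,-80])
pts=dict(lens=o+94.5*n+[0,0,42.5],FR=o+65*n-30*yv,RR=o-65*n-30*yv,RL=o-65*n+30*yv,hr=o-65*n+[0,0,114])
a=get_image("top");b=get_image("side")
for n_,im in(("top",a),("side",b)):
    print(n_,{k:w2px(n_,v) for k,v in pts.items()})
cv2.imwrite("pics/a3.png",np.hstack([cv2.resize(a[140:260,220:320],(400,480),interpolation=cv2.INTER_CUBIC),cv2.resize(b[140:260,205:305],(400,480),interpolation=cv2.INTER_CUBIC)]))
E
```

```text
shift [-0.0001  0.0015  0.0002] turn 0.0 dist 0.002 q [-0.11  0.45  0.19  2.11 -0.15  0.59  1.84] t 5.925
[449.20412524 -41.29722918 174.2358137 ] [ 3.14134492 -0.00322663 -3.05897572]
top {'lens': (np.float64(274.0), np.float64(194.1)), 'FR': (np.float64(284.5), np.float64(205.9)), 'RR': (np.float64(287.8), np.float64(250.4)), 'RL': (np.float64(267.0), np.float64(251.6)), 'hr': (np.float64(279.0), np.float64(248.8))}
side {'lens': (np.float64(270.0), np.float64(173.8)), 'FR': (np.float64(268.9), np.float64(189.6)), 'RR': (np.float64(241.4), np.float64(204.3)), 'RL': (np.float64(231.5), np.float64(195.7)), 'hr': (np.float64(235.5), np.float64(175.6))}
```

View pics/a3.png

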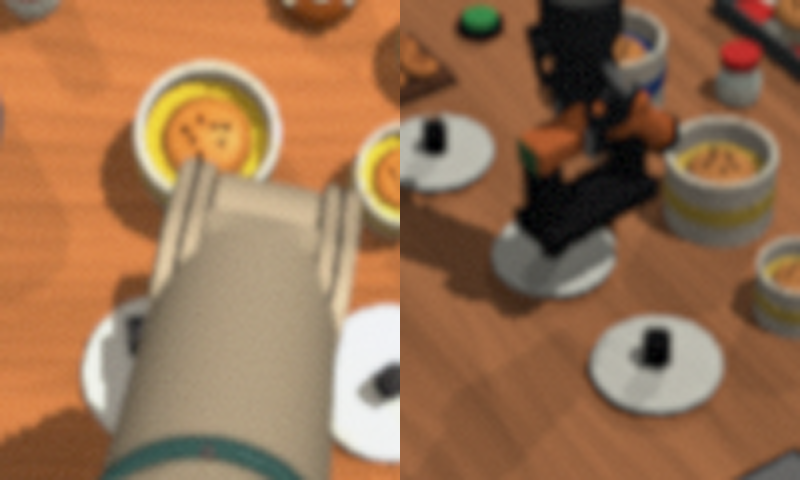

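The base corners in the side view, at (242,204) and (270,187.5), match the prediction to 1–2 px, so the thermometer is aimed at the yellow muffin. Holding.

move_arm(series=[[[0,0.001,0],0],[[0,0.001,0],0],[[0,0.001,0],0],[[0,0.001,0],0],[[0,0.001,0],0]])

```text
clock: 6.65
eef_pos: [449.2, -40.3, 174.3]
tool_rot: [3.141, -0.003, -3.059]
force: [-0.6, -0.9, -3.1]
width: 35.4
```

move_arm(series=[[[0,0,0],0],[[0,0,0],0],[[0,0,0],0],[[0,0,0],0],[[0,0,0],0]])

```text
clock: 7.28
eef_pos: [449.2, -40.2, 174.3]
tool_rot: [3.141, -0.003, -3.059]
force: [0.3, 0.8, -3.1]
width: 35.9
```

move_arm(series=[[[0,0,0],0],[[0,0,0],0],[[0,0,0],0],[[0,0,0],0],[[0,0,0],0]])

```text
clock: 7.9
eef_pos: [449.2, -40.3, 174.3]
tool_rot: [3.141, -0.003, -3.059]
force: [0.2, -0.1, -3.7]
width: 35.7
```

move_arm(series=[[[0,0,0],0],[[0,0,0],0],[[0,0,0],0],[[0,0,0],0],[[0,0,0],0]])

```text
clock: 8.52
eef_pos: [449.2, -40.2, 174.4]
tool_rot: [3.141, -0.003, -3.059]
force: [0.2, -0.0, -4.9]
width: 35.7
```

move_arm(series=[[[0,0,0],0],[[0,0,0],0],[[0,0,0],0],[[0,0,0],0],[[0,0,0],0]])

```text
clock: 9.15
eef_pos: [449.2, -40.2, 174.3]
tool_rot: [3.141, -0.003, -3.059]
force: [-0.4, 0.4, -3.5]
width: 35.8
```

move_arm(series=[[[0,0,0],0],[[0,0,0],0],[[0,0,0],0],[[0,0,0],0],[[0,0,0],0]])

```text
clock: 9.78
eef_pos: [449.2, -40.3, 174.4]
tool_rot: [3.141, -0.003, -3.059]
force: [0.6, 0.8, -4.0]
width: 35.4
```

move_arm(series=[[[0,0,0],0],[[0,0,0],0],[[0,0,0],0],[[0,0,0],0],[[0,0,0],0]])

```text
clock: 10.4
eef_pos: [449.2, -40.3, 174.3]
tool_rot: [3.141, -0.003, -3.059]
force: [-0.1, 0.4, -3.0]
width: 35.7
```

```bash
python3 - <<'E'
from h import *
s=read_state();print(s["eef_pos"]);goto([471.3,177,174],0.0826)
E
```

```text
[449.21158147 -40.25817624 174.31924584]
shift [-0.0399  0.2147  0.0003] turn -0.0 dist 0.218 q [-0.11  0.45  0.19  2.11 -0.15  0.59  1.84] t 10.4
```

move_arm(series=[[[-0.01,0.045,0],0],[[-0.018,0.095,0],0],[[-0.027,0.145,0],0],[[-0.036,0.19,0],0],[[-0.04,0.215,0],0]])

```text
clock: 11.02
eef_pos: [471.4, 180.6, 174.2]
tool_rot: [3.14, -0.002, -3.056]
force: [-0.2, -0.7, -3.5]
width: 35.2
```

move_arm(series=[[[0,0,0],0],[[0,0,0],0],[[0,0,0],0]])

```text
clock: 11.4
eef_pos: [471.3, 178.9, 174.2]
tool_rot: [3.141, -0.003, -3.058]
force: [-0.3, 0.2, -4.0]
width: 35.6
```

```bash
python3 - <<'E'
from h import *
goto([471.3,177,174],0.0826)
s=read_state();print(s["eef_pos"],s["tool_rot"])
E
```

```text
shift [ 0.0002 -0.0019  0.0002] turn 0.001 dist 0.002 q [-0.56  0.51  0.21  1.98 -0.17  0.67  1.41] t 11.4
[471.33159815 178.91871352 174.21777114] [ 3.14086257e+00 -2.84229304e-03 -3.05798753e+00]
```

move_arm(series=[[[0,-0.002,0],0],[[0,-0.002,0],0],[[0,-0.002,0],0],[[0,-0.002,0],0],[[0,-0.002,0],0]])

```text
clock: 12.02
eef_pos: [471.5, 177.0, 174.2]
tool_rot: [3.141, -0.003, -3.058]
force: [0.0, 0.3, -3.4]
width: 35.6
```

move_arm(series=[[[0,0,0],0],[[0,0,0],0],[[0,0,0],0],[[0,0,0],0],[[0,0,0],0]])

```text
clock: 12.65
eef_pos: [471.5, 177.0, 174.2]
tool_rot: [3.141, -0.003, -3.058]
force: [-0.0, 0.0, -3.8]
width: 35.6
```

move_arm(series=[[[0,0,0],0],[[0,0,0],0],[[0,0,0],0],[[0,0,0],0],[[0,0,0],0]])

```text
clock: 13.28
eef_pos: [471.5, 177.0, 174.2]
tool_rot: [3.141, -0.003, -3.058]
force: [-0.3, -0.0, -4.0]
width: 35.4
```

move_arm(series=[[[0,0,0],0],[[0,0,0],0],[[0,0,0],0],[[0,0,0],0],[[0,0,0],0]])

```text
clock: 13.9
eef_pos: [471.5, 177.0, 174.2]
tool_rot: [3.141, -0.003, -3.058]
force: [-0.2, -0.2, -4.3]
width: 35.4
```

move_arm(series=[[[0,0,0],0],[[0,0,0],0],[[0,0,0],0],[[0,0,0],0],[[0,0,0],0]])

```text
clock: 14.52
eef_pos: [471.5, 177.0, 174.2]
tool_rot: [3.141, -0.003, -3.058]
force: [-0.1, 1.0, -3.3]
width: 35.6
```

move_arm(series=[[[0,0,0],0],[[0,0,0],0],[[0,0,0],0],[[0,0,0],0],[[0,0,0],0]])

```text
clock: 15.15
eef_pos: [471.5, 177.0, 174.2]
tool_rot: [3.141, -0.003, -3.058]
force: [0.1, -0.1, -4.1]
width: 35.6
```

move_arm(series=[[[0,0,0],0],[[0,0,0],0],[[0,0,0],0],[[0,0,0],0],[[0,0,0],0]])

```text
clock: 15.78
eef_pos: [471.5, 177.0, 174.2]
tool_rot: [3.141, -0.003, -3.058]
force: [-0.2, -0.3, -4.3]
width: 35.4
```

```bash
python3 - <<'E'
from h import *
s=read_state();print(s["eef_pos"])
a=get_image("top");b=get_image("side")
cv2.imwrite("pics/full2.png",np.hstack([cv2.resize(a[130:290,120:420],(400,213),interpolation=cv2.INTER_CUBIC),cv2.resize(b[100:260,150:300],(400,427),interpolation=cv2.INTER_CUBIC)[:213]]) if 0 else cv2.resize(b[110:270,180:380],(800,600),interpolation=cv2.INTER_CUBIC))
goto([404,-365.8,174],np.radians(0))
E
```

```text
[471.53418503 176.99394263 174.22401176]
shift [ 1.127e-01 -5.353e-01  1.000e-04] turn 0.084 dist 0.547 q [-0.56  0.51  0.21  1.98 -0.17  0.67  1.41] t 15.875
```

View pics/full2.png

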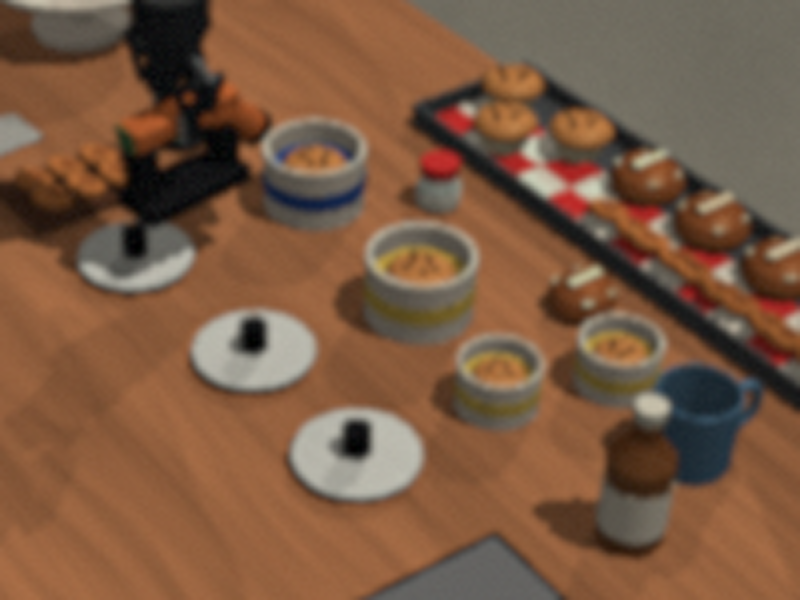

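The side view shows the nose aimed at the blue muffin (crop 315,155), with everything else in place. Returning the thermometer to its pad.

move_arm(series=[[[0.01,-0.045,0],0],[[0.02,-0.1,0],0],[[0.03,-0.15,0],0.02],[[0.045,-0.21,0],0.04],[[0.06,-0.27,0],0.06]])

```text
clock: 16.5
eef_pos: [434.3, -98.8, 174.4]
tool_rot: [3.141, -0.002, -3.118]
force: [0.8, -0.4, -2.7]
width: 35.3
```

```bash
python3 - <<'E'
from h import *
goto([402,-366,174],np.radians(0))
E
```

```text
shift [ 0.0387 -0.2664  0.0004] turn 0.024 dist 0.269 q [ 0.01  0.44  0.2   2.13 -0.16  0.59  1.92] t 16.5
```

move_arm(series=[[[0.008,-0.055,0],0],[[0.016,-0.11,0],0],[[0.024,-0.165,0],0.01],[[0.032,-0.225,0],0.02],[[0.039,-0.266,0],0.024]])

```text
clock: 17.12
eef_pos: [400.8, -369.1, 174.5]
tool_rot: [-3.14, -0.001, 3.139]
force: [1.1, 0.2, -4.6]
width: 35.0
```

move_arm(series=[[[0,0,0],0],[[0,0,0],0],[[0,0,0],0]])

```text
clock: 17.5
eef_pos: [401.3, -367.3, 174.4]
tool_rot: [3.142, -0.002, 3.141]
force: [-0.4, 0.5, -3.2]
width: 35.8
```

```bash
python3 - <<'E'
from h import *
goto([402,-366,85.5],np.radians(0))
s=read_state();print(s["eef_pos"],s["tool_rot"])
E
```

```text
shift [-0.0008  0.0013  0.0889] turn -0.001 dist 0.089 q [ 0.56  0.56  0.19  1.88 -0.15  0.72  2.41] t 17.5
[ 401.31418112 -367.31098796  174.36486808] [ 3.14158986e+00 -1.50506919e-03  3.14097157e+00]
```

move_arm(series=[[[0,0,0.03],0],[[0,0,0.055],0],[[0,0.001,0.075],0],[[0,0.001,0.084],0],[[0,0.001,0.088],0]])

```text
clock: 18.12
eef_pos: [401.7, -365.8, 86.3]
tool_rot: [3.141, -0.001, -3.141]
force: [-0.2, 0.0, -3.2]
width: 35.5
```

move_arm(series=[[[0,0,0.0],0],[[0,0,0.0],0],[[0,0,0.001],0]])

```text
clock: 18.5
eef_pos: [402.0, -366.1, 85.8]
tool_rot: [-3.141, -0.0, -3.141]
force: [-0.3, -0.3, -3.8]
width: 35.6
```

move_arm(series=[[[0,0,0.001],0],[[0,0,0.002],0],[[0,0,0.002],0],[[0,0,0.002],0]])

```text
clock: 19.0
eef_pos: [402.6, -366.4, 84.3]
tool_rot: [-3.14, 0.001, -3.141]
force: [1.6, 0.2, 3.4]
width: 35.2
```

Contact made. Releasing and rising.

move_arm(series=[[[0,0,0],0],[[0,0,0],0],[[0,0,0],0],[[0,0,0],0],[[0,0,0],0]], claw=1)

```text
clock: 19.62
eef_pos: [402.5, -366.4, 84.3]
tool_rot: [-3.14, 0.001, -3.141]
force: [0.2, 0.3, -0.4]
width: 85.2
```

move_arm(series=[[[0,0,-0.02],0],[[0,0,-0.06],0],[[0,0,-0.1],0],[[0,0,-0.13],0],[[0,0,-0.13],0]])

```text
clock: 20.25
eef_pos: [403.6, -367.3, 216.6]
tool_rot: [-3.137, 0.005, -3.141]
force: [0.7, -0.4, -0.6]
width: 85.6
```

```bash
python3 - <<'E'
from h import *
b=get_image("side");a=get_image("top")
cv2.imwrite("pics/b4.png",cv2.resize(b[120:320,170:370],(600,600),interpolation=cv2.INTER_CUBIC))
hsv=cv2.cvtColor(a,cv2.COLOR_BGR2HSV);m=((hsv[...,1]<60)&(hsv[...,2]>130)).astype(np.uint8)
n,l,st,c=cv2.connectedComponentsWithStats(m)
for i in range(1,n):
    if 200<c[i][1]<260 and 150<c[i][0]<350 and st[i,4]>200:
        (x,y),ax,_=cv2.fitEllipse(cv2.convexHull(np.argwhere(l==i)[:,::-1].astype(np.int32))); print(ax,px2w("top",x,y,14))
E
```

```text
(38.49046325683594, 39.09889221191406) [447.    6.8  14. ]
(39.0257453918457, 39.325748443603516) [ 443.  -170.8   14. ]
(37.438880920410156, 38.99007034301758) [430.5 205.8  14. ]
```

View pics/b4.png

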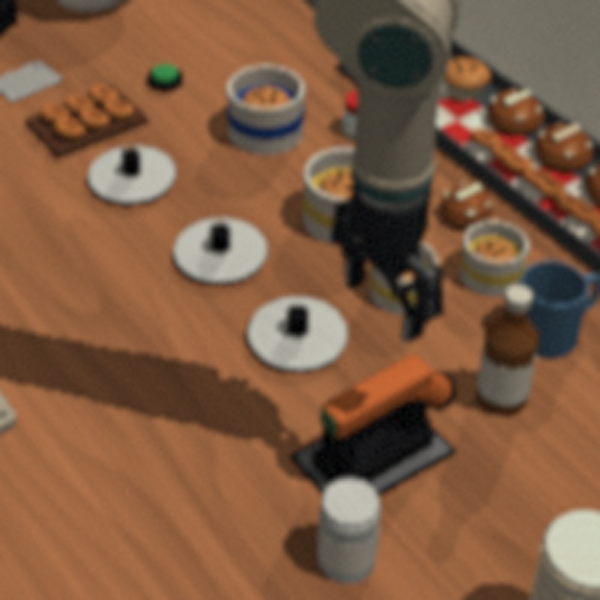

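The thermometer stands upright on its pad and the lids have not moved. Now the middle lid for the yellow crock.

move_arm(series=[[[-0.008,0.06,0],0],[[-0.016,0.12,0],0],[[-0.024,0.18,0],0],[[-0.032,0.24,0],0],[[-0.04,0.3,0],0]])

```text
clock: 20.98
eef_pos: [441.2, -63.8, 212.5]
tool_rot: [-3.141, -0.002, -3.141]
force: [1.3, -0.2, 0.8]
width: 85.3
```

```bash
python3 - <<'E'
from h import *
goto([446.5,7.3,100],np.radians(0))
E
```

```text
shift [-0.0056  0.0712  0.1124] turn 0.0 dist 0.133 q [-0.07  0.38  0.2   2.09 -0.11  0.69  1.77] t 20.975
```

move_arm(series=[[[-0.003,0.035,0.03],0],[[-0.005,0.065,0.07],0],[[-0.006,0.071,0.11],0],[[-0.006,0.071,0.112],0],[[-0.006,0.071,0.112],0]])

```text
clock: 21.6
eef_pos: [446.7, 6.3, 100.6]
tool_rot: [-3.14, -0.003, 3.141]
force: [1.1, -0.5, -0.1]
width: 85.1
```

```bash
python3 - <<'E'
from h import *
goto([446.5,7.3,19],np.radians(0)); print(read_state()["eef_pos"])
E
```

```text
shift [-0.      0.0011  0.0816] turn -0.001 dist 0.082 q [-0.17  0.58  0.13  2.19 -0.18  0.39  1.68] t 21.6
[446.71857742   6.29123081 100.56656414]
```

move_arm(series=[[[0,0.001,0.025],0],[[0,0.001,0.05],0],[[0,0.001,0.07],0],[[0,0.001,0.08],0],[[0,0.001,0.081],0]])

```text
clock: 22.22
eef_pos: [447.1, 6.8, 20.2]
tool_rot: [-3.14, -0.002, 3.139]
force: [-0.8, 0.7, -0.3]
width: 85.4
```

```bash
python3 - <<'E'
from h import *
goto([446.5,7.3,19],np.radians(0)); print(read_state()["eef_pos"])
E
```

```text
shift [0.0006 0.0005 0.0012] turn -0.002 dist 0.001 q [-0.24  0.77  0.24  2.22 -0.77  0.23  2.26] t 22.225
[447.14809351   6.78618632  20.19208705]
```

move_arm(series=[[[0,0,0],0],[[0,0,0],0],[[0,0,0],0],[[0,0,0],0],[[0,0,0],0]], claw=0)

```text
clock: 22.85
eef_pos: [447.5, 6.6, 21.0]
tool_rot: [-3.14, -0.001, 3.139]
force: [-0.4, 0.1, 8.2]
width: 26.2
```

move_arm(series=[[[0,0,-0.01],0],[[0,0,-0.03],0],[[0,0,-0.06],0],[[0,0,-0.09],0],[[0,0,-0.12],0]])

```text
clock: 23.48
eef_pos: [447.1, 6.8, 142.3]
tool_rot: [-3.14, -0.001, 3.138]
force: [1.4, 0.7, -2.1]
width: 26.3
```

```bash
python3 - <<'E'
from h import *
s=read_state();print(s["eef_pos"],s["tool_rot"],s["force"],s["width"])
goto([621.3,-25.5,140],0)
b=get_image("side")
cv2.imwrite("pics/b5.png",cv2.resize(b[120:270,180:330],(600,600),interpolation=cv2.INTER_CUBIC))
E
```

```text
[447.08355296   6.84142637 142.33397471] [-3.14035210e+00 -1.09185173e-03  3.13847804e+00] [ 1.39539029  0.70132094 -2.09537444] 26.330017594332546
shift [-0.1743 -0.0318  0.0022] turn -0.003 dist 0.177 q [-0.47  0.56  0.57  2.16 -0.56  0.57  2.08] t 23.475
```

View pics/b5.png

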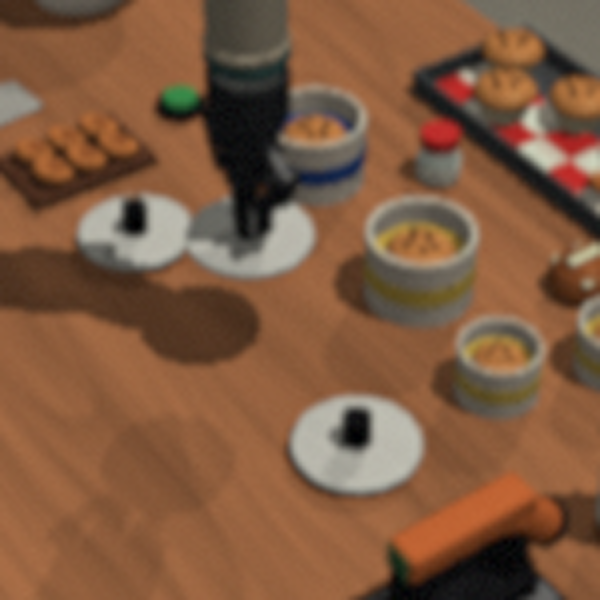

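The lid is held level. Its disc spans crop x 187–317 and y 197–277. I'll compare its centre with the TCP.

```bash
python3 - <<'E'
from h import *
s=read_state(); e=s["eef_pos"]; z=e[2]-20.6+11
print(e,px2w("side",180+252/4,120+237/4,z))
b=get_image("side"); h=cv2.cvtColor(b,cv2.COLOR_BGR2HSV); m=((h[...,1]<70)&(h[...,2]>70)).astype(np.uint8)
m[:,:224]=0; m[:160]=0;m[192:]=0;m[:,262:]=0
n,l,st,c=cv2.connectedComponentsWithStats(m); i=1+np.argmax(st[1:,4])
el=cv2.fitEllipse(cv2.convexHull(np.argwhere(l==i)[:,::-1].astype(np.int32))); print(el,px2w("side",*el[0],z))
# ring px of expected disc
P=[w2px("side",[e[0]+60*np.cos(t),e[1]+60*np.sin(t),z+3]) for t in np.linspace(0,6.28,40)]
P=np.array(P);print("expect",P.min(0),P.max(0)); q=np.argwhere(l==i)[:,::-1];print("seen",q.min(0),q.max(0))
E
```

```text
[448.87299337   6.57936889 145.04606852] [446.6  -2.4 135.4]
((243.0897216796875, 176.36253356933594), (22.798133850097656, 44.80327606201172), 80.7566146850586) [456.1  11.6 135.4]
expect [226.  167.2] [258.3 187.6]
seen [224 166] [261 188]
```

move_arm(series=[[[-0.04,-0.008,0],0],[[-0.08,-0.016,0],0],[[-0.12,-0.024,0],0],[[-0.16,-0.03,0],0],[[-0.172,-0.032,0],0]])

```text
clock: 24.2
eef_pos: [622.4, -26.1, 143.2]
tool_rot: [-3.14, 0.004, 3.139]
force: [-0.1, 0.8, -1.5]
width: 26.1
```

move_arm(series=[[[0,0,0],0],[[0,0,0],0],[[0,0,0],0]])

```text
clock: 24.58
eef_pos: [621.2, -25.7, 143.2]
tool_rot: [-3.141, 0.003, 3.139]
force: [0.3, 0.2, -1.7]
width: 26.3
```

```bash
python3 - <<'E'
from h import *
print("rim side",px2w("side",180+421.5/4,120+235/4,80))
goto([621.3,-25.5,93],0); s=read_state();print(s["eef_pos"],s["tool_rot"])
E
```

```text
rim side [621.  -35.7  80. ]
shift [0.     0.0003 0.0502] turn -0.003 dist 0.05 q [-0.35  0.76  0.58  1.7  -0.53  0.84  2.04] t 24.575
[621.19438808 -25.74450906 143.17475584] [-3.14063869e+00  3.00448674e-03  3.13889059e+00]
```

The hand-read side positions are 9–10 mm low in y for both lid and rim, a common bias. Relative to each other they agree to about 1 mm. Lowering.

move_arm(series=[[[0,0,0.02],0],[[0,0,0.035],0],[[0,0,0.042],0],[[0,0,0.046],0],[[0,0,0.048],0]])

```text
clock: 25.2
eef_pos: [621.5, -26.0, 95.0]
tool_rot: [-3.14, 0.003, 3.139]
force: [0.6, 0.3, -1.9]
width: 26.2
```

move_arm(series=[[[0,0,0.001],0],[[0,0,0.001],0],[[0,0,0.002],0]])

```text
clock: 25.58
eef_pos: [621.7, -26.0, 93.3]
tool_rot: [-3.14, 0.004, 3.139]
force: [-0.1, -0.7, -1.8]
width: 26.3
```

move_arm(series=[[[0,0,0.001],0],[[0,0,0.001],0]])

```text
clock: 25.82
eef_pos: [621.9, -26.0, 93.1]
tool_rot: [-3.141, 0.004, 3.139]
force: [-2.1, 0.8, 5.2]
width: 26.5
```

move_arm(series=[[[0,0,0.001],0],[[0,0,0.001],0]])

```text
clock: 26.08
eef_pos: [621.8, -26.0, 93.1]
tool_rot: [-3.141, 0.005, 3.139]
force: [-3.2, 0.6, 7.3]
width: 26.1
```

Seated, with an upward push at the expected height. Releasing.

move_arm(series=[[[0,0,0],0],[[0,0,0],0],[[0,0,0],0],[[0,0,0],0]], claw=1)

```text
clock: 26.58
eef_pos: [621.8, -26.0, 92.9]
tool_rot: [-3.141, 0.004, 3.139]
force: [1.1, 0.2, -0.6]
width: 85.2
```

move_arm(series=[[[0,0,-0.02],0],[[0,0,-0.05],0],[[0,0,-0.08],0],[[0,0,-0.11],0],[[0,0,-0.12],0]])

```text
clock: 27.2
eef_pos: [622.6, -26.4, 216.0]
tool_rot: [-3.141, 0.009, 3.139]
force: [1.3, 0.2, -0.3]
width: 85.5
```

```bash
python3 - <<'E'
from h import *
goto([430.5,206,100],0); s=read_state();print(s["eef_pos"])
b=get_image("side");a=get_image("top")
cv2.imwrite("pics/b6.png",np.hstack([cv2.resize(b[130:230,200:330],(520,400),interpolation=cv2.INTER_CUBIC),cv2.resize(a[140:240,240:310],(280,400),interpolation=cv2.INTER_CUBIC)]))
print([(n,w2px(n,[621.3,-25.5,z])) for n in("top","side") for z in(86,120)])
E
```

```text
shift [0.1938 0.232  0.1141] turn -0.003 dist 0.323 q [-0.38  0.68  0.64  1.63 -0.47  0.98  1.99] t 27.2
[622.56120843 -26.42417685 215.97582779]
[('top', (np.float64(271.4), np.float64(173.0))), ('top', (np.float64(271.6), np.float64(170.2))), ('side', (np.float64(283.9), np.float64(176.2))), ('side', (np.float64(284.3), np.float64(169.3)))]
```

View pics/b6.png

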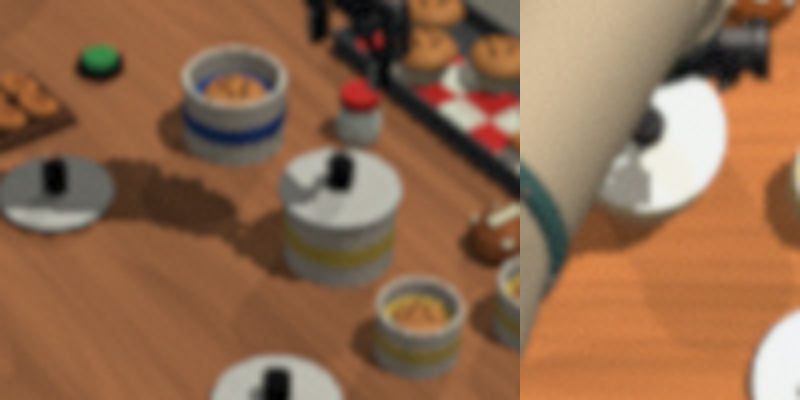

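The yellow crock's lid sits level and centred. Next is the lid at (430,206) for the blue crock.

move_arm(series=[[[0.035,0.045,0],0],[[0.07,0.09,0],0],[[0.105,0.135,0],0],[[0.14,0.175,0],0],[[0.175,0.21,0.02],0]])

```text
clock: 27.92
eef_pos: [446.6, 186.1, 192.8]
tool_rot: [3.141, 0.008, 3.14]
force: [1.1, 1.0, -0.4]
width: 85.5
```

```bash
python3 - <<'E'
from h import *
goto([430.5,205.5,90],0); s=read_state();print(s["eef_pos"])
E
```

```text
shift [0.017  0.0193 0.1027] turn -0.002 dist 0.106 q [-0.92  0.53  0.68  2.03 -0.49  0.74  1.63] t 27.925
[446.63755148 186.12340382 192.8441718 ]
```

move_arm(series=[[[0.01,0.01,0.025],0],[[0.017,0.019,0.055],0],[[0.017,0.019,0.085],0],[[0.017,0.019,0.103],0],[[0.017,0.019,0.103],0]])

```text
clock: 28.55
eef_pos: [428.9, 204.4, 88.1]
tool_rot: [-3.14, 0.004, 3.14]
force: [-0.3, -0.6, 0.9]
width: 85.6
```

```bash
python3 - <<'E'
from h import *
goto([430.5,205.5,20],0); s=read_state();print(s["eef_pos"])
E
```

```text
shift [-0.0013  0.0012  0.0681] turn -0.002 dist 0.068 q [-0.83  0.68  0.49  2.13 -0.68  0.48  1.75] t 28.55
[428.89556404 204.3974265   88.05019469]
```

move_arm(series=[[[-0.001,0.001,0.025],0],[[-0.001,0.001,0.045],0],[[-0.001,0.001,0.06],0],[[-0.001,0.001,0.067],0],[[-0.001,0.001,0.068],0]])

```text
clock: 29.18
eef_pos: [430.3, 205.2, 20.2]
tool_rot: [-3.14, 0.004, 3.139]
force: [0.5, 0.3, -0.2]
width: 85.7
```

move_arm(series=[[[0,0,0],0],[[0,0,0],0],[[0,0,0],0],[[0,0,0],0],[[0,0,0],0]], claw=0)

```text
clock: 29.8
eef_pos: [430.5, 205.4, 20.7]
tool_rot: [-3.14, 0.005, 3.14]
force: [-1.1, 0.7, 4.9]
width: 26.6
```

move_arm(series=[[[0,0,-0.01],0],[[0,0,-0.03],0],[[0,0,-0.06],0],[[0,0,-0.09],0],[[0,0,-0.125],0]])

```text
clock: 30.42
eef_pos: [429.2, 205.4, 146.9]
tool_rot: [-3.14, 0.004, 3.139]
force: [1.0, 1.0, -1.4]
width: 26.2
```

```bash
python3 - <<'E'
from h import *
goto([643.4,191.3,146],0); s=read_state();print(s["eef_pos"],s["force"],s["width"])
E
```

```text
shift [-0.2142 -0.0136  0.0018] turn -0.002 dist 0.215 q [-0.93  0.59  0.62  2.09 -0.58  0.63  1.67] t 30.425
[429.21381827 205.35059118 146.94976678] [ 1.03490042  0.97181061 -1.40944825] 26.235296105858882
```

move_arm(series=[[[-0.045,-0.003,0],0],[[-0.095,-0.006,0],0],[[-0.145,-0.01,0],0],[[-0.19,-0.013,0],0],[[-0.214,-0.014,0],0]])

```text
clock: 31.05
eef_pos: [645.1, 189.8, 148.1]
tool_rot: [-3.139, 0.005, 3.138]
force: [0.1, -0.2, -1.3]
width: 26.4
```

move_arm(series=[[[0,0,0],0],[[0,0,0],0],[[0,0,0],0]])

```text
clock: 31.42
eef_pos: [643.7, 190.4, 148.2]
tool_rot: [-3.139, 0.003, 3.139]
force: [0.0, 0.6, -1.8]
width: 26.7
```

```bash
python3 - <<'E'
from h import *
goto([643.4,191.3,93],0); s=read_state();print(s["eef_pos"],s["tool_rot"])
E
```

```text
shift [0.0005 0.0011 0.0552] turn -0.003 dist 0.055 q [-0.67  0.83  0.62  1.54 -0.55  0.94  1.69] t 31.425
[643.70784789 190.37419178 148.19605026] [-3.13895024  0.00342409  3.13891809]
```

move_arm(series=[[[0,0.001,0.02],0],[[0,0.001,0.038],0],[[0,0.001,0.046],0],[[0,0.001,0.051],0],[[0,0.001,0.053],0]])

```text
clock: 32.05
eef_pos: [644.0, 191.1, 94.9]
tool_rot: [-3.139, 0.003, 3.139]
force: [-0.4, -0.7, -0.9]
width: 26.6
```

move_arm(series=[[[0,0,0.001],0],[[0,0,0.002],0],[[0,0,0.003],0]])

```text
clock: 32.42
eef_pos: [644.3, 191.0, 92.8]
tool_rot: [-3.139, 0.004, 3.139]
force: [-2.3, -0.4, 6.1]
width: 26.5
```

move_arm(series=[[[0,0,0],0],[[0,0,0],0],[[0,0,0],0],[[0,0,0],0]], claw=1)

```text
clock: 32.92
eef_pos: [644.3, 191.1, 92.8]
tool_rot: [-3.139, 0.004, 3.139]
force: [-0.5, 0.2, 0.5]
width: 85.5
```

move_arm(series=[[[0,0,-0.02],0],[[0,0,-0.05],0],[[0,0,-0.08],0],[[0,0,-0.11],0],[[0,0,-0.12],0]])

```text
clock: 33.55
eef_pos: [645.2, 191.2, 216.1]
tool_rot: [-3.14, 0.009, 3.139]
force: [0.5, 1.0, -0.5]
width: 85.3
```

```bash
python3 - <<'E'
from h import *
goto([589,380,80],0); s=read_state();print(s["eef_pos"])
a=get_image("top")[165:205,120:165]; h=cv2.cvtColor(a,cv2.COLOR_BGR2HSV); m=((h[...,0]>45)&(h[...,0]<75)&(h[...,1]>120)&(h[...,2]>70)).astype(np.uint8)
q=np.argwhere(m)[:,::-1]; c=(q.min(0)+q.max(0))/2+[120,165]; print(c,q.max(0)-q.min(0)); [print(px2w("top",*c,z)) for z in(15,25)]
b=get_image("side"); h=cv2.cvtColor(b,cv2.COLOR_BGR2HSV)[130:160,205:245]; m=((h[...,0]>45)&(h[...,0]<75)&(h[...,1]>120)&(h[...,2]>60))
q=np.argwhere(m)[:,::-1]; c=(q.min(0)+q.max(0))/2+[205,130]; print(c,q.max(0)-q.min(0)); [print(px2w("side",*c,z)) for z in(15,25)]
E
```

```text
shift [0.058  0.1888 0.1354] turn -0.003 dist 0.239 q [-0.69  0.76  0.66  1.48 -0.5   1.06  1.65] t 33.55
[645.21955072 191.24886172 216.10379197]Traceback (most recent call last):
  File "<stdin>", line 4, in <module>
    return umr_minimum(a, axis, None, out, keepdims, initial, where)
ValueError: zero-size array to reduction operation minimum which has no identity
```

The arm hides the button from above. I'll use the first top-view pixel (142.5,185) with the side-view position of about (225,144.5) to get its height.

```bash
python3 - <<'E'
from h import *
for z in(10,20,30,40): print(z,px2w("top",142.5,185,z),px2w("side",225,144.5,z))
b=get_image("side"); h=cv2.cvtColor(b,cv2.COLOR_BGR2HSV)[130:160,205:245]; m=((h[...,0]>45)&(h[...,0]<75)&(h[...,1]>120)&(h[...,2]>60))
q=np.argwhere(m)[:,::-1]
if len(q): c=(q.min(0)+q.max(0))/2+[205,130]; print(c,q.max(0)-q.min(0)); [print(z,px2w("side",*c,z)) for z in(10,20,30,40)]
E
```

```text
10 [592.3 383.7  10. ] [596.4 382.8  10. ]
20 [590.3 380.7  20. ] [589.3 370.3  20. ]
30 [588.2 377.7  30. ] [582.3 357.9  30. ]
40 [586.2 374.7  40. ] [575.2 345.4  40. ]
[224.5 144. ] [7 2]
10 [596.6 387.5  10. ]
20 [589.5 375.   20. ]
30 [582.4 362.5  30. ]
40 [575.4 349.9  40. ]
```

move_arm(series=[[[0.012,0.045,0],0],[[0.024,0.09,0.02],0],[[0.036,0.135,0.045],0],[[0.05,0.17,0.07],0],[[0.057,0.189,0.1],0]], claw=0)

```text
clock: 34.28
eef_pos: [586.4, 383.4, 111.4]
tool_rot: [-3.141, 0.004, -3.141]
force: [-0.3, -0.9, 0.1]
width: 0.5
```

```bash
python3 - <<'E'
from h import *
goto([590,380.5,60],0); s=read_state();print(s["eef_pos"])
E
```

```text
shift [-0.0034 -0.0028  0.0514] turn 0.0 dist 0.052 q [-0.94  0.91  0.61  1.47 -0.6   0.94  1.42] t 34.275
[586.40494727 383.38522551 111.35506615]
```

move_arm(series=[[[-0.003,-0.003,0.03],0],[[-0.003,-0.003,0.06],0],[[-0.003,-0.003,0.08],0],[[-0.003,-0.003,0.086],0],[[-0.003,-0.003,0.086],0]])

```text
clock: 34.9
eef_pos: [590.0, 380.2, 25.4]
tool_rot: [-3.14, 0.004, -3.141]
force: [-0.6, 0.1, -0.2]
width: 0.1
```

move_arm(series=[[[0,0,0.002],0],[[0,0,0.004],0],[[0,0,0.005],0]])

```text
clock: 35.28
eef_pos: [590.5, 380.5, 21.1]
tool_rot: [-3.141, 0.006, -3.141]
force: [0.3, 0.2, 1.7]
width: 0.1
```

move_arm(series=[[[0,0,0.002],0],[[0,0,0.004],0],[[0,0,0.005],0]])

```text
clock: 35.65
eef_pos: [590.6, 380.5, 16.3]
tool_rot: [-3.141, 0.005, -3.141]
force: [-1.5, -0.0, 4.7]
width: -0.4
```

move_arm(series=[[[0,0,0.001],0],[[0,0,0.002],0],[[0,0,0.002],0]])

```text
clock: 36.02
eef_pos: [590.6, 380.5, 16.0]
tool_rot: [3.141, 0.005, -3.141]
force: [-3.6, -0.9, 13.2]
width: 0.1
```

The button is bottomed at 13 N with no further travel. Holding briefly, then lifting away.

move_arm(series=[[[0,0,0],0],[[0,0,0],0],[[0,0,0],0]])

```text
clock: 36.4
eef_pos: [590.6, 380.5, 16.2]
tool_rot: [3.141, 0.005, -3.141]
force: [-1.4, -1.3, 6.0]
width: -0.1
```

move_arm(series=[[[0,0,-0.04],0],[[0,0,-0.1],0],[[0,0,-0.16],0],[[0.03,0.03,-0.2],0],[[0.07,0.07,-0.21],0]])

```text
clock: 37.02
eef_pos: [521.9, 450.2, 229.1]
tool_rot: [3.138, 0.011, 3.138]
force: [-0.2, -0.2, -0.6]
width: -0.2
```

move_arm(series=[[[0.04,0.04,0],0],[[0.08,0.08,0],0],[[0.12,0.12,0],0],[[0.15,0.15,0],0],[[0.15,0.15,0],0]])

```text
clock: 37.65
eef_pos: [367.2, 605.1, 226.1]
tool_rot: [3.137, 0.008, -3.137]
force: [0.6, -0.5, -0.2]
width: -0.0
```

```bash
python3 - <<'E'
from h import *
b=get_image("side");a=get_image("top")
cv2.imwrite("pics/f1.png",np.hstack([cv2.resize(a[130:310,150:420],(450,300),interpolation=cv2.INTER_CUBIC),cv2.resize(b[120:290,200:360],(350,372),interpolation=cv2.INTER_CUBIC)[:300]]))
cv2.imwrite("pics/f2.png",cv2.resize(b[120:290,190:360],(600,600),interpolation=cv2.INTER_CUBIC))
h=cv2.cvtColor(a,cv2.COLOR_BGR2HSV);m=((h[...,1]<60)&(h[...,2]>130)).astype(np.uint8)
n,l,st,c=cv2.connectedComponentsWithStats(m)
for i in range(1,n):
    if 150<c[i][1]<260 and 150<c[i][0]<350 and st[i,4]>200:
        (x,y),ax,_=cv2.fitEllipse(cv2.convexHull(np.argwhere(l==i)[:,::-1].astype(np.int32))); print(ax,px2w("top",x,y,86))
E
```

```text
(38.37782287597656, 39.567657470703125) [643.2 192.   86. ]
(39.26694107055664, 39.967628479003906) [620.3 -24.1  86. ]
(39.003013610839844, 39.2879638671875) [ 436.6 -161.4   86. ]
```

View pics/f1.png

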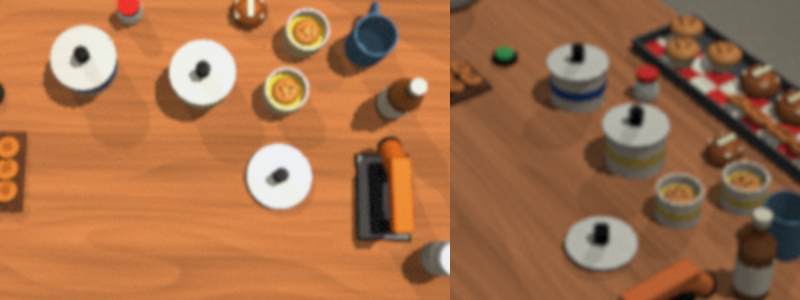

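View pics/f2.png

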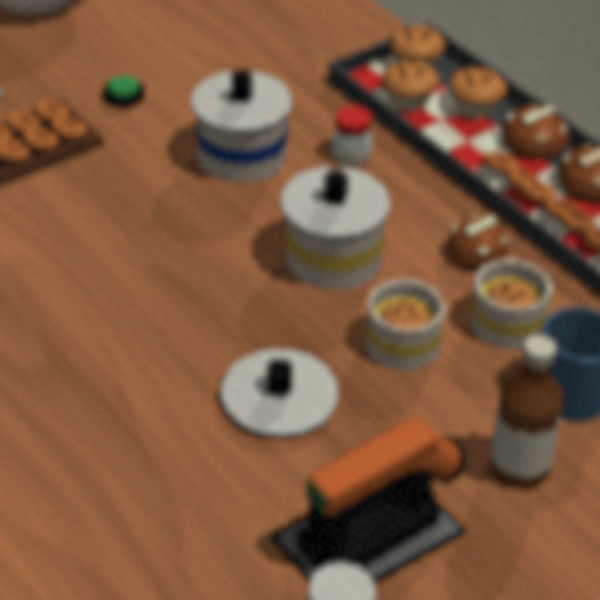

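Both lids are level, and their fitted centres at (643,192) and (620,-24) lie within 2 mm of the crocks. The thermometer is upright on its pad, the bystanders have not moved, and the arm is clear. Handing in.

```bash
python3 - <<'E'
from cell import *
print(finish_job(), read_state()["clock"])
E
```

```text
the job is handed in; nothing more can be done
the job is handed in; nothing more can be done
```

The job is done and handed in. There was no verdict back, so this rests on my own checks.

- **Crocks:** Only yellow and blue were on the counter. No red crock was visible in either camera. Of the three yellow ones I used the one with the 109 mm rim; the two smaller ones are look-alikes.
- **Readings:** I aimed the thermometer at the yellow muffin and then the blue one, with the lens about 105 mm away. Each hold lasted over 4 s, and the tool moved about 0.1 mm.
- **Thermometer:** It is back upright on its pad, with its centre within about 1 cm of the pad's centre.
- **Lids:** Both crocks are closed. The lids look level in the side view and are centred within about 2 mm, and the fingers felt the seat at the expected height. The third lid stays on the counter.
- **Log button:** I pressed it after the last reading, until it stopped at 13 N. I measured about 5.5 mm of travel from the tool height, since the joint itself can't be read.

- **Side-view disagreement:** Positions read by hand in the side view came out 9–10 mm low in y, for lid and crock alike. I relied on the top view instead.
- **Joint 6:** It touched its lower limit (0.23 rad) while gripping the first lid. No fault was reported.

I saw nothing knocked aside and no bystander moved, and the arm was clear at about 38 s of the 210 s allowed.

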